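# Lock an instrument module into its bench dock with the cam

### The arm

A 6-joint arm with a two-finger parallel gripper is mounted at the origin on a cart in front of the work surface, level with it; the furniture and walls round the work are solid. World frame = base frame: x ahead of the robot, y to its left, z up, the work surface at z = 0. Lengths are in m, angles in degrees, forces in N, time in s.
With the tool pointing down it reaches from about 0.325 to 0.85 m from the base axis. Payload 15.5 kg.
Tool frame: the origin (TCP) lies at the very end of the fingers, on their centre line; the grasp point (between the pads) lies arm.grip_depth behind it (arm.grip_depth is the distance from the TCP to the grasp point, in m); z points along the fingers, y is the direction in which the jaws open and shut (so a half turn about z gives the same grasp; the last joint's range is limited). The gripper opens to 91 mm and grips with 3 to 60 N. Pads are 32 mm wide; open, the fingers measure 118 mm over their backs; the gripper's body (76 mm by 178 mm) begins 60 mm behind the grasp point.
Start: joints at [67.81, 28.281, 77.091, -0, 74.628, -5.472], TCP at [0.18, 0.599, 0.187] pointing down, gripper open.
Joint ranges: [-166.48, 166.48], [-47.26, 123.95], [12.59, 153.08], [-70.14, 250.14], [6.76, 159.57], [-176.63, 176.63]. Speed limits (degrees/s): [108.29, 108.29, 147.25, 172.46, 172.46, 172.46].

### API

Orientations are given as a 3x3 rotation matrix whose columns are the frame's x, y, z axes.
In Python, from rig import arm gives the robot as it stands. Calls block until the motion is done:
- arm.move_to(position, orientation): joint-space move of the TCP to a pose.
- arm.move_l(position, orientation=None, feed=0.15): straight line of the TCP; orientation=None keeps the orientation; feed is the mean speed in m/s.
- arm.move_joints(angles): joint-space move.
- arm.grip(opening): finger opening in m; the grip force is fixed at half the most; returns when the fingers have stopped.
- arm.sleep(seconds).
- arm.solve_ik(position, orientation): joint angles nearest the present ones, or None.
- arm.snapshot(name): name is "scene" or "side" or "wrist"; returns the picture (420x560x3 uint8, red, green, blue); there is no depth.
- arm.get_calibration(name): a dict with "intrinsics" (3x3 intrinsics, pixels), "cam_to_world" (4x4, takes a point from camera to world coordinates). Camera axes: x right, y down, z forward; pixel columns grow to the right and rows downward; lengths in m; the calibration is good to about 2 mm. The wrist camera is an equidistant fisheye: a pixel r from the principal point sees the ray r / f radians off the axis. A picture is of the moment at which its call begins: read the wrist's pose just before it. get_calibration takes no time and is no camera call; for the wrist camera it gives the pose at the moment of the call.
A pose or a line that the arm cannot do raises arm.Unreachable and nothing moves.
- arm.sign_off(): hands the job in, once; it reports no verdict.
Readings, each from a call of its own:
- arm.current_t(): time.
- arm.current_joint_positions(): joint angles.
- arm.current_dq(): joint speeds.
- arm.current_tau(): joint torques, N m.
- arm.current_ee_pos(): TCP position.
- arm.current_tool_rot(): TCP orientation.
- arm.current_force(): force on the tool from outside, world axes, zero at the start.
- arm.current_torque(): the same for the moment, N m.
- arm.current_width(): finger opening in m.
Only numpy, scipy, OpenCV 4.12 (cv2) and the standard library are available. Lean on these libraries where they do the work, as an engineer would, in place of code of your own. Each camera call takes 0.05 s, during which the arm holds its last target.

### The job

Put the loose instrument module into the bench dock: set it between the two guide rails, stud first, and slide it in until the stud's head is inside the open mouth of the cam. Then turn the cam clockwise by its black bar knob until it stops and has drawn the module tight against the two stop posts. Let go of everything and leave the other things on the bench where they are.

Things in the scene. Friction and masses are not known exactly. Their poses are not given: they have to be found in the camera images.
- dock: Metal dock fixed to the bench. Origin on the bench below the cam's centre; y = direction in which the module slides in, z up, x sideways, roughly away from the robot. Base plate 96 x 224 mm, y -172 to +52 mm, top 6 mm above the bench: the module slides on it. The cam lies on a grey sloping block; its axis leans 28 degrees from vertical toward -x: (-0.469, 0, 0.883) in this frame.
- channel (a point): Middle of the dock's channel, on top of the base plate, at (0, -99, 6) mm in the dock's frame, axes as the dock. Guide rails either side from dock y = -146 to -52 mm, inner faces at x = -31.5 and +31.5 mm, bevelled outward to 35.5 mm at their tops, 13.5 mm above the bench. The lead-ins flare outward from y = -146 to about -170 mm.
- stop_face (a point): Middle between the two upright stop posts, in the plane of their faces, at (0, -42, 42) mm in the dock's frame; axes as the dock. The posts stand at x = 19 to 32 mm either side, up to 52 mm above the bench; the stud passes between them. The module is home when its nose plate lies against them.
- cam_centre (a point): Centre of the cam, on its axis, at (0, 0, 42) mm in the dock's frame. Axes turn with the cam: z = along the leaning axis out through the knob; at cam = 0 its y is the dock's y. The steel cam is 70 mm across with walls up to 9 mm along z, slit at mid height for the stud's neck; its mouth looks to -y.
- knob_grip (a point): Middle of the cam's black bar knob, on the cam axis 32 mm from the cam's centre; axes as cam_centre. The bar is 12 mm thick, 46 mm long and 26 mm tall along z: top 11 mm above this point, underside 15 mm below. Its length runs along (-0.644, 0.765, 0), 0.70 rad anticlockwise from y. The tops of the cam's walls lie 23 mm below this point.
- cam (a joint): Turn of the cam, rad: 0 = mouth open to the module; grows clockwise seen looking down on the knob; end stop at 1.5. Starts at 0 to 0.12 and stays where it is left. The hook passes behind the stud's head at about 0.3 to 0.5; the slot then draws the head toward the axis until about 1.36 and only holds it from there to the stop. Takes under 0.5 N m.
- module: Loose instrument module, about 0.42 kg. Sled plate 60 x 108 x 10 mm (x, y, z), origin under its centre; y points forward to the stud. Nose plate at y = 46 to 54 mm, 60 mm wide, 50 mm tall. Grey enclosure on it: x -28 to 28, y -37 to 45, z 10 to 40 mm, a gland behind to y = -50. The stud sticks forward from the nose, 36 mm above the underside: neck 5 mm, round head 14 mm.
- box_grip (a point): Centre of the module's grey enclosure, a good place to grasp it across its 56 mm width (along the module's x): in the module's frame (0, 4, 30) mm.
- stud_head (a point): Centre of the stud's round head, at (0, 78, 36) mm in the module's frame. In the dock it runs along x = 0, 42 mm above the bench. At cam = 0 it can be slid in to about dock y = -22 mm, where it meets the cam's hub; between -27 and -22 mm it is in the mouth and the hook will catch it. Home (nose on the stop posts) is y = -18 mm.
- solder_spool: Solder spool, 62 mm across, 45 mm high, bystander; origin under its centre.
- brass_tee: Brass tee fitting, 37 x 58 x 17 mm, bystander; origin under its centre.
- hex_keys: Folding hex key set, 22 x 92 x 22 mm, bystander; origin under its centre.
- cell_pack: Battery pack, 64 x 36 x 18 mm, bystander; origin under its centre.
Things that resemble listed ones, but are neither listed nor needed, are in the scene too. Leave any orange look-alike of the module alone.

How it is judged:
By the outcome, as a careful person would: the job done as asked, in the order asked, and still so for the second after the job is handed in, with the robot touching nothing.
It also fails if it takes over 53 s, if anything falls off the work surface, if the arm or the gripper's body presses on something with over 40 N, if the wrist force passes 120 N, or if a joint passes its speed limit or range.

## Working session

There is one attempt and no reset: what is moved stays moved. The work goes in short steps, each a Python script; the robot and the scene stay as the last script left them, time stands still between calls to the robot, and variables do not carry over. Pictures are saved under pics/ and viewed, and the job is handed in when it is done.

```bash
ls; mkdir -p pics; python3 - <<'E'
from rig import arm
import cv2,numpy as np
print(arm.current_t(),arm.grip_depth,arm.current_width())
for n in ["scene","side","wrist"]:
    c=arm.get_calibration(n); print(n,np.round(c["intrinsics"],1).tolist(),np.round(c["cam_to_world"],4).tolist())
    im=arm.snapshot(n); cv2.imwrite(f"pics/{n}0.png",im[:,:,::-1])
print(arm.current_t(), arm.current_tool_rot())
E
```

```text
pics
0.0 0.0188 0.09134714871904094
scene [[414.9, 0.0, 281.8], [0.0, 414.9, 216.2], [0.0, 0.0, 1.0]] [[0.8628, -0.3489, 0.3658, 0.1757], [-0.5054, -0.6078, 0.6125, -0.6286], [0.0086, -0.7134, -0.7007, 0.8125], [0.0, 0.0, 0.0, 1.0]]
side [[523.8, 0.0, 278.4], [0.0, 523.8, 210.4], [0.0, 0.0, 1.0]] [[0.9991, 0.0141, -0.0393, 0.6045], [0.0381, -0.6914, 0.7215, -0.859], [-0.0169, -0.7224, -0.6913, 0.9018], [0.0, 0.0, 0.0, 1.0]]
wrist [[325.2, 0.0, 285.8], [0.0, 325.2, 212.3], [0.0, 0.0, 1.0]] [[0.289, 0.9222, 0.257, 0.1056], [0.9573, -0.2781, -0.0784, 0.6204], [-0.0008, 0.2687, -0.9632, 0.3826], [0.0, 0.0, 0.0, 1.0]]
0.15 [[-9.57724004e-01  2.87688424e-01 -3.20543948e-04]
 [ 2.87688593e-01  9.57723666e-01 -8.07784909e-04]
 [ 7.46021572e-05 -8.65851835e-04 -9.99999622e-01]]
```

View pics/scene0.png

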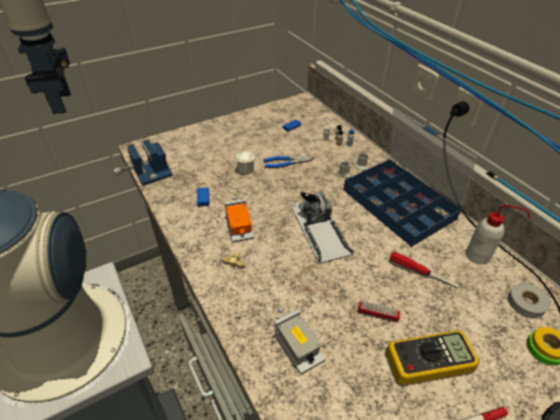

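View pics/side0.png

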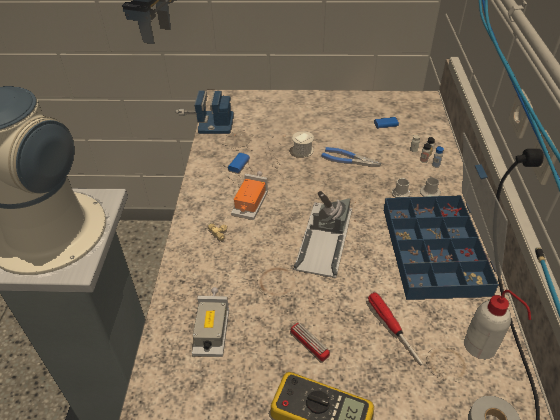

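View pics/wrist0.png

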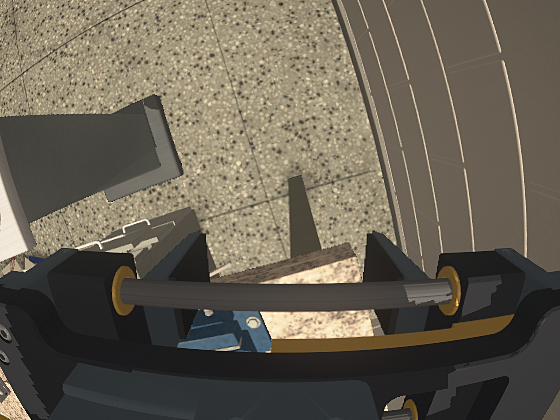

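The scene view shows the dock at about (318,225). The grey module with a yellow label is at (299,340) in the scene view and (211,322) in the side view. The orange look-alike is at (238,218) and (251,195). The grey enclosure matches the description, so I'll confirm it in enlarged crops.

```bash
python3 - <<'E'
import cv2,numpy as np
s=cv2.imread("pics/side0.png"); c=cv2.imread("pics/scene0.png")
a=cv2.resize(s[280:365,175:245],None,fx=7,fy=7,interpolation=cv2.INTER_CUBIC)[:595]
cv2.imwrite("pics/m_side.png",a)
cv2.imwrite("pics/d_side.png",cv2.resize(s[180:285,280:370],None,fx=5.7,fy=5.7,interpolation=cv2.INTER_CUBIC))
cv2.imwrite("pics/d_scene.png",cv2.resize(c[180:270,280:360],None,fx=6.6,fy=6.6,interpolation=cv2.INTER_CUBIC))
cv2.imwrite("pics/m_scene.png",cv2.resize(c[305:375,260:340],None,fx=8,fy=8,interpolation=cv2.INTER_CUBIC))
E
```

```text
(no output)
```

View pics/m_side.png

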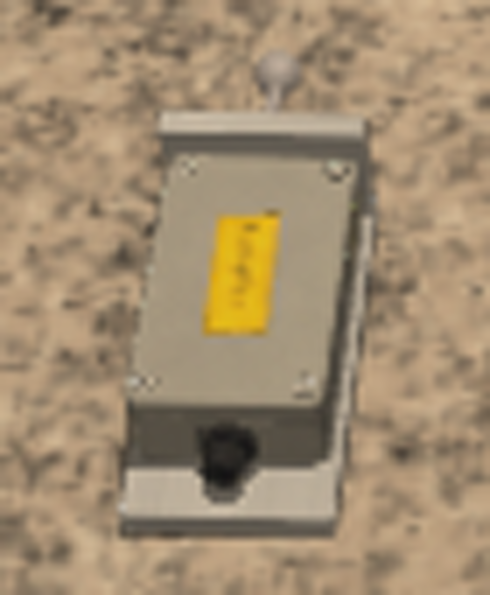

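View pics/d_side.png

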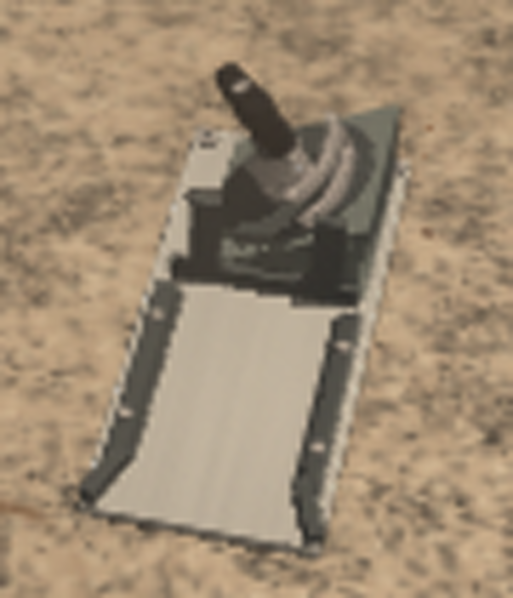

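View pics/d_scene.png

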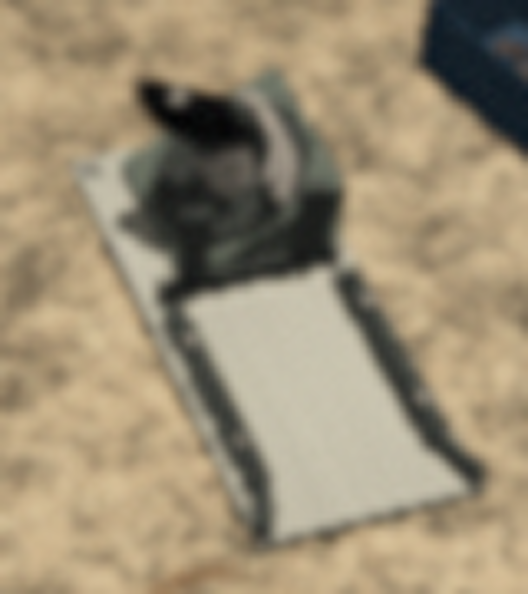

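View pics/m_scene.png

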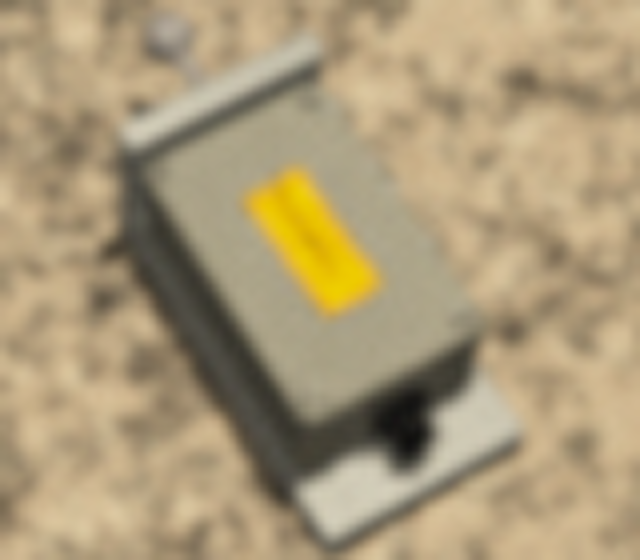

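```bash
cat > h.py <<'E'
from rig import arm
import cv2,numpy as np
from scipy.spatial.transform import Rotation as R
def cast(name,uv,z,cal=None):
    c=cal or arm.get_calibration(name); K=c["intrinsics"]; T=c["cam_to_world"]
    d=np.array([(uv[0]-K[0,2])/K[0,0],(uv[1]-K[1,2])/K[1,1],1.])
    if name=="wrist":
        r=np.hypot(d[0],d[1]); d=np.array([d[0]*np.sin(r)/r,d[1]*np.sin(r)/r,np.cos(r)])
    d=T[:3,:3]@d; o=T[:3,3]
    return o+d*(z-o[2])/d[2]
def fit(P,Q): # local 2D P(m) -> world 2D Q
    P=np.array(P);Q=np.array(Q);p=P.mean(0);q=Q.mean(0)
    H=(P-p).T@(Q-q); a=np.arctan2(H[0,1]-H[1,0],H[0,0]+H[1,1])
    r=np.array([[np.cos(a),-np.sin(a)],[np.sin(a),np.cos(a)]])
    t=q-r@p
    return t,a,(Q-(P@r.T+t))
E
python3 - <<'E'
from h import *
def run(lst):
    P=[];Q=[]
    for n,o,s,uv,X in lst:
        P.append(X[:2]); Q.append(cast(n,(o[0]+(uv[0]+.5)/s-.5,o[1]+(uv[1]+.5)/s-.5),X[2]/1000)[:2]*1000)
    t,a,e=fit(P,Q); print(np.round(t,1),np.round(np.degrees(a),2)); print(np.round(e,1).tolist())
S=("side",(175,280),7);C=("scene",(260,305),8)
ms=[((165,113),(-30,54,50)),((368,120),(30,54,50)),((278,72),(0,78,36)),((130,407),(-28,-37,40)),((325,407),(28,-37,40)),((121,520),(-30,-54,10)),((335,522),(30,-54,10))]
mc=[((125,130),(-30,54,50)),((303,35),(30,54,50)),((167,37),(0,78,36)),((305,420),(-28,-37,40)),((478,325),(28,-37,40)),((330,535),(-30,-54,10)),((518,435),(30,-54,10))]
A=[S+m for m in ms];B=[C+m for m in mc]
run(A);run(B);run(A+B)
S=("side",(280,180),5.7);C=("scene",(280,180),6.6)
ds=[((197,133),(-48,52,6)),((405,173),(48,52,6)),((80,507),(-48,-172,6)),((322,548),(48,-172,6))]
dc=[((78,165),(-48,52,6)),((258,545),(-48,-172,6)),((482,488),(48,-172,6))]
A=[S+m for m in ds];B=[C+m for m in dc]
print('dock');run(A);run(B);run(A+B)
E
```

```text
[ 432.7 -275.4] 0.11
[[1.2, -0.4], [0.0, -1.5], [-0.8, 1.8], [1.8, -0.7], [-1.0, 0.7], [-0.0, -0.4], [-1.1, 0.6]]
[ 431.7 -275.6] -0.44
[[2.2, -2.5], [-2.4, -0.8], [0.3, 0.4], [2.1, 0.9], [-2.7, 1.0], [2.4, 1.2], [-1.9, -0.1]]
[ 432.2 -275.5] -0.16
[[1.4, -0.4], [0.3, -1.2], [-0.7, 1.9], [2.5, -0.7], [-0.3, 0.9], [0.8, -0.4], [-0.3, 0.8], [1.9, -2.5], [-2.6, -1.1], [0.2, 0.2], [1.4, 0.9], [-3.4, 0.7], [1.6, 1.2], [-2.7, -0.4]]
dock
[676.9  46. ] -12.38
[[1.1, -2.0], [-3.0, -5.1], [1.4, 2.4], [0.6, 4.8]]
[678.8  45.4] -13.3
[[0.3, -3.3], [1.2, 0.5], [-1.5, 2.8]]
[677.5  45.8] -12.72
[[0.1, -2.1], [-3.9, -4.6], [1.7, 2.0], [1.0, 5.0], [2.2, -3.4], [0.9, 0.9], [-2.0, 2.2]]
```

```bash
cat >> h.py <<'E'
D0=np.array([.6775,.0458]);DA=np.radians(-12.72)
def dock(p,D=None,a=None):
    D=D0 if D is None else D; a=DA if a is None else a
    Rz=R.from_euler('z',a).as_matrix()
    return Rz@np.array(p)/1000+np.r_[D,0], Rz
def Rdown(a): # tool x = dock y rotated by a ; tool y = dock x
    return R.from_euler('z',a).as_matrix()@np.array([[0,1,0],[1,0,0],[0,0,-1.]])
NAX=np.array([-.469,0,.883]);NAX/=np.linalg.norm(NAX)
def Rknob(theta,flip=1,a=None):
    a=DA if a is None else a
    ex=np.cross([0,1,0],NAX); B=np.column_stack([ex,[0,1,0],NAX])
    ang=0.70-theta
    bar=B@np.array([-np.sin(ang),np.cos(ang),0])*flip
    z=-NAX; return R.from_euler('z',a).as_matrix()@np.column_stack([bar,np.cross(z,bar),z])
E
python3 - <<'E'
from h import *
f=lambda q: None if q is None else np.round(q,1)
print(f(arm.solve_ik([.432,-.2715,.19],Rdown(0))),f(arm.solve_ik([.432,-.2715,.0135],Rdown(0))))
for y in(-156,-126,-92):
    for z in (150,22): print(y,z,f(arm.solve_ik(dock([0,y,z])[0],Rdown(DA))))
for fl in(1,-1):
  for th in (0,.75,1.5):
    for h in (0,80):
      print(fl,th,h,f(arm.solve_ik(dock(np.array([0,0,42])+NAX*(32+3-18.8+h))[0],Rknob(th,fl))))
E
```

```text
[-38.9  18.9  92.8  -0.   68.3 -38.9] [-38.9  33.5 103.3  -0.   43.2 -38.9]
-156 150 [-14.6  32.4  75.6  -0.   72.   -1.9]
-156 22 [-14.6  40.7  82.   -0.   57.3  -1.9]
-126 150 [-12.   32.6  75.2  -0.   72.2   0.7]
-126 22 [-12.   40.9  81.6  -0.   57.5   0.7]
-92 150 [-9.  32.9 74.5 -0.  72.6  3.7]
-92 22 [-9.  41.2 80.9 -0.  57.9  3.7]
1 0 0 [  3.1  33.4 104.2 -26.   17.   -1. ]
1 0 80 [  4.4  24.5 105.6 -19.6  24.3  -7. ]
1 0.75 0 [  3.1  33.4 104.2 -26.   17.   42. ]
1 0.75 80 [  4.4  24.5 105.6 -19.6  24.3  36. ]
1 1.5 0 [  3.1  33.4 104.2 -26.   17.   84.9]
1 1.5 80 [  4.4  24.5 105.6 -19.6  24.3  79. ]
-1 0 0 None
-1 0 80 [  4.4  24.5 105.6 -19.6  24.3 173. ]
-1 0.75 0 [   3.1   33.4  104.2  -26.    17.  -138. ]
-1 0.75 80 [   4.4   24.5  105.6  -19.6   24.3 -144. ]
-1 1.5 0 [  3.1  33.4 104.2 -26.   17.  -95.1]
-1 1.5 80 [   4.4   24.5  105.6  -19.6   24.3 -101. ]
```

All poses are reachable, with flip=+1 for the knob. Next I move above the module and take a wrist picture before grasping.

```bash
python3 - <<'E'
from h import *
# start is at high base angle: keep height, hover
arm.move_to([.432,-.2715,.17],Rdown(0))
print(arm.current_t(),arm.current_ee_pos())
im=arm.snapshot("wrist"); cv2.imwrite("pics/w1.png",im[:,:,::-1])
E
```

```text
3.3167 [ 0.4323097  -0.2710537   0.17001323]
```

View pics/w1.png

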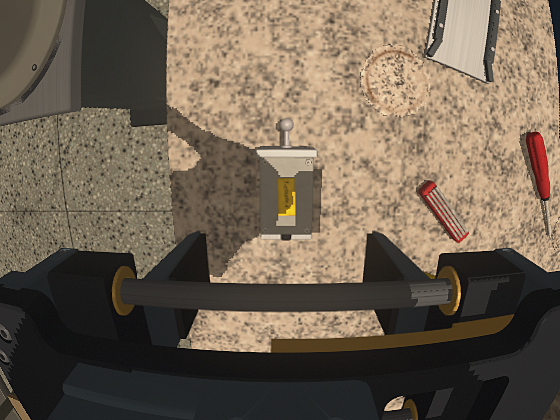

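```bash
python3 - <<'E'
from h import *
print(cast("wrist",(285.5,124.5),.036))
for p in [(256.5,149),(318.5,150)]: print(cast("wrist",p,.05))
for p in [(262,238.5),(312,239)]: print(cast("wrist",p,.01))
E
```

```text
[ 0.43045292 -0.19569328  0.036     ]
[ 0.40226102 -0.21936742  0.05      ]
[ 0.46255842 -0.22033996  0.05      ]
[ 0.40288633 -0.32615316  0.01      ]
[ 0.46132765 -0.32682356  0.01      ]
```

The wrist view puts the stud head at (286,124) and the module centred at about (0.432, -0.273), yaw about -0.5°. This agrees with the earlier fit, so I grasp.

```bash
python3 - <<'E'
from h import *
Rg=Rdown(np.radians(-.5))
arm.move_to([.432,-.269,.05],Rg)
arm.move_l([.432,-.269,.0135],Rg,feed=.08)
print(arm.current_force())
arm.grip(0.03); print(arm.current_width(),arm.current_t())
arm.move_l([.432,-.269,.10],Rg,feed=.12)
print(arm.current_width(),arm.current_force())
p,_=dock([0,-170,110]); arm.move_to(p,Rdown(DA))
print(arm.current_t(),arm.current_ee_pos(),arm.current_width())
im=arm.snapshot("wrist"); cv2.imwrite("pics/w2.png",im[:,:,::-1])
E
```

```text
[ 0.2706866  -0.61591205 -0.24421716]
0.029922725471850715 5.55
0.029814337131990148 [-0.04136556  1.37488395 -0.78873158]
7.425 [ 0.63905432 -0.12076194  0.10943358] 0.030193197616233413
```

View pics/w2.png

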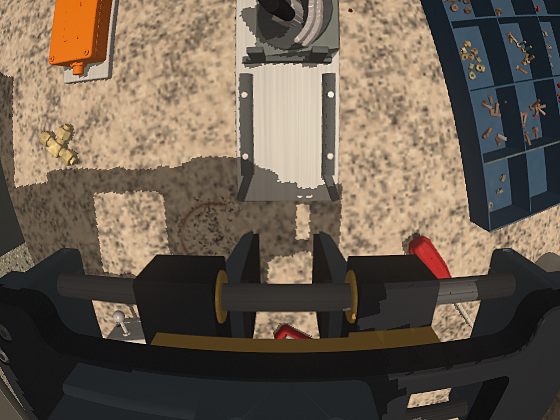

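The grasp missed: the fingers closed to 30 mm and hold nothing. The stud is still visible on the bench near (120,318), so I'll look at where the module is now.

```bash
python3 - <<'E'
from h import *
im=arm.snapshot("side"); cv2.imwrite("pics/s2.png",im[:,:,::-1])
cv2.imwrite("pics/s2c.png",cv2.resize(im[265:390,155:285,::-1],None,fx=4.6,fy=4.6,interpolation=cv2.INTER_CUBIC))
w=cv2.imread("pics/w2.png");cv2.imwrite("pics/w2c.png",cv2.resize(w[240:420,60:460],None,fx=2,fy=2,interpolation=cv2.INTER_CUBIC))
E
```

```text
(no output)
```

View pics/s2.png

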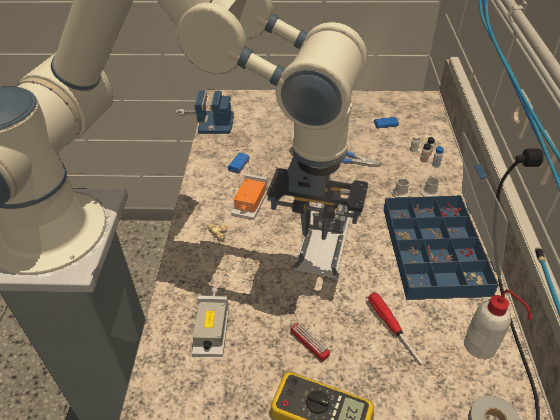

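View pics/s2c.png

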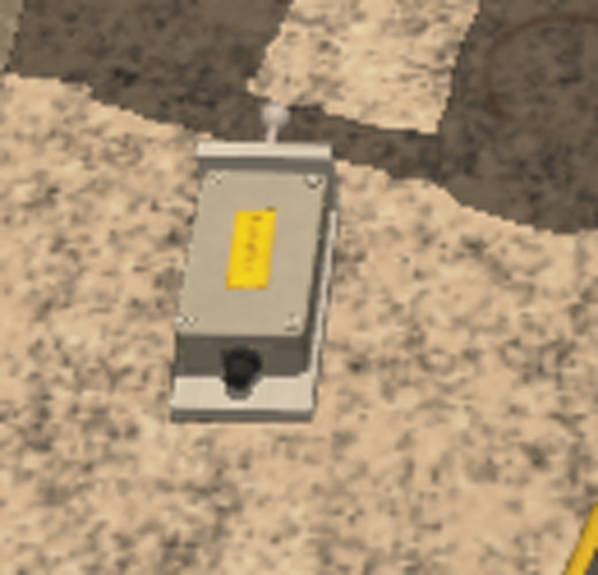

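The module hasn't moved, so the fingers closed without touching it. I go back and check the pose and pictures at each stage before closing.

```bash
python3 - <<'E'
from h import *
Rg=Rdown(np.radians(-.5))
arm.grip(0.09); print(arm.current_width())
arm.move_to([.432,-.269,.075],Rg)
print(arm.current_ee_pos(),arm.current_t())
arm.move_l([.432,-.269,.0135],Rg,feed=.08)
print(arm.current_ee_pos(),arm.current_t(),arm.current_width(),arm.current_force())
im=arm.snapshot("side"); cv2.imwrite("pics/s3.png",im[:,:,::-1])
im=arm.snapshot("wrist"); cv2.imwrite("pics/w3.png",im[:,:,::-1])
E
```

```text
0.08981358903187765
[ 0.43308106 -0.26908021  0.0752842 ] 9.5417
[ 0.43224874 -0.26910804  0.01380427] 10.4583 0.09028871234640531 [0.33156398 0.13564199 0.08968033]
```

View pics/s3.png

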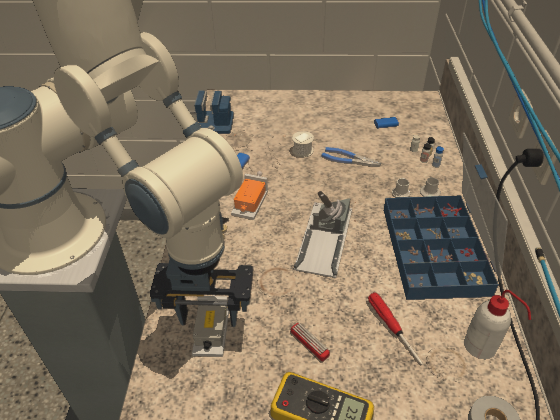

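View pics/w3.png

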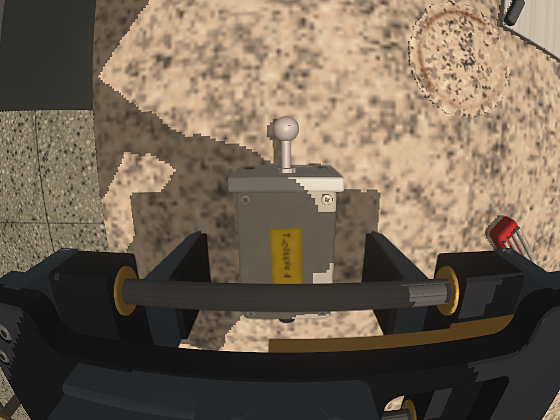

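```bash
python3 - <<'E'
from h import *
arm.grip(0.06); print(arm.current_width(),arm.current_force())
im=arm.snapshot("wrist"); cv2.imwrite("pics/w4a.png",im[:,:,::-1])
arm.grip(0.048); print(arm.current_width(),arm.current_force(),arm.current_ee_pos(),arm.current_t())
im=arm.snapshot("wrist"); cv2.imwrite("pics/w4.png",im[:,:,::-1])
E
```

```text
0.059709064656625864 [ 0.37323909  0.18114821 -0.40762861]
0.04816977783764859 [0.52591766 0.38391314 5.01585537] [ 0.43210034 -0.26908871  0.01364963] 11.65
```

View pics/w4.png

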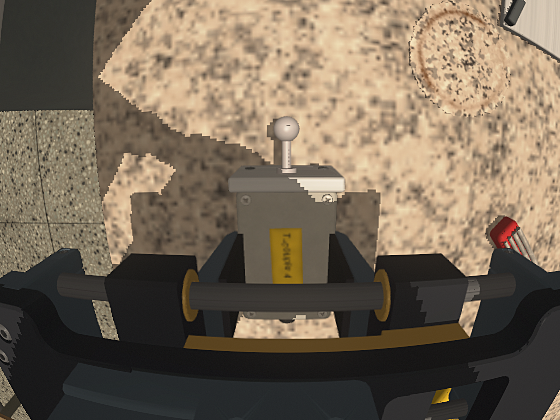

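```bash
python3 - <<'E'
from h import *
for k in("4a","4"):
    w=cv2.imread(f"pics/w{k}.png");cv2.imwrite(f"pics/w{k}c.png",cv2.resize(w[150:330,160:420],None,fx=3,fy=3,interpolation=cv2.INTER_CUBIC))
im=arm.snapshot("side"); cv2.imwrite("pics/s4c.png",cv2.resize(im[250:370,140:270,::-1],None,fx=5,fy=5,interpolation=cv2.INTER_CUBIC)[:600])
E
```

```text
(no output)
```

View pics/w4c.png

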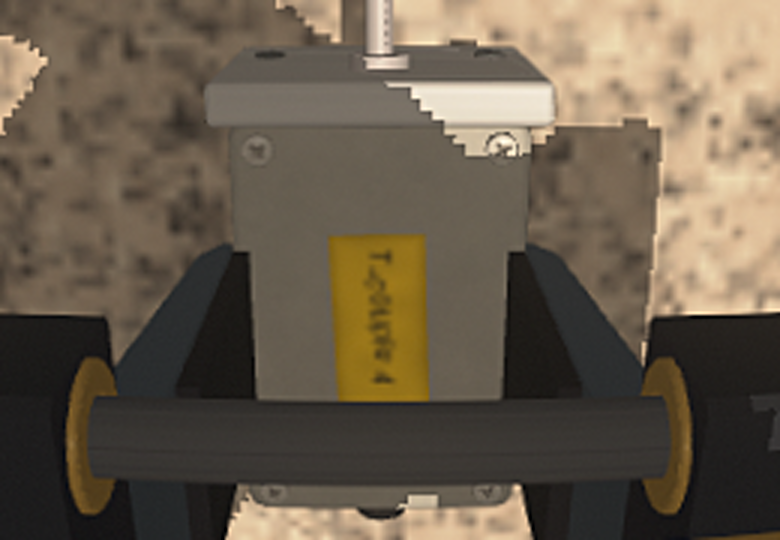

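View pics/s4c.png

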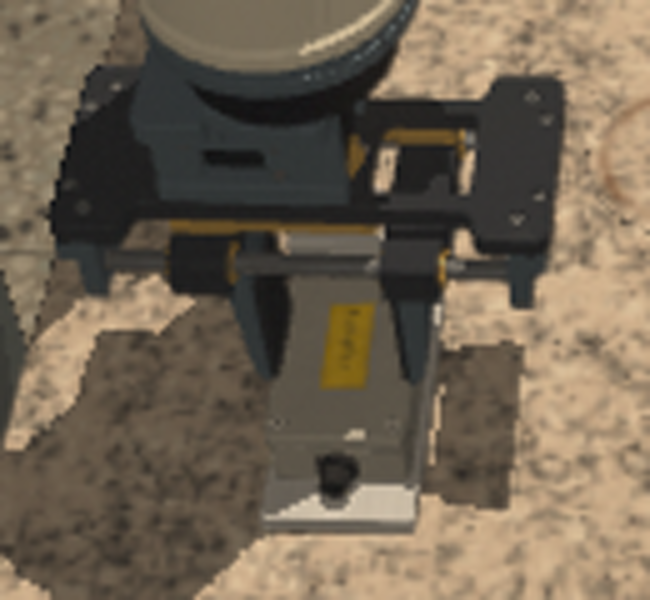

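View pics/w4ac.png

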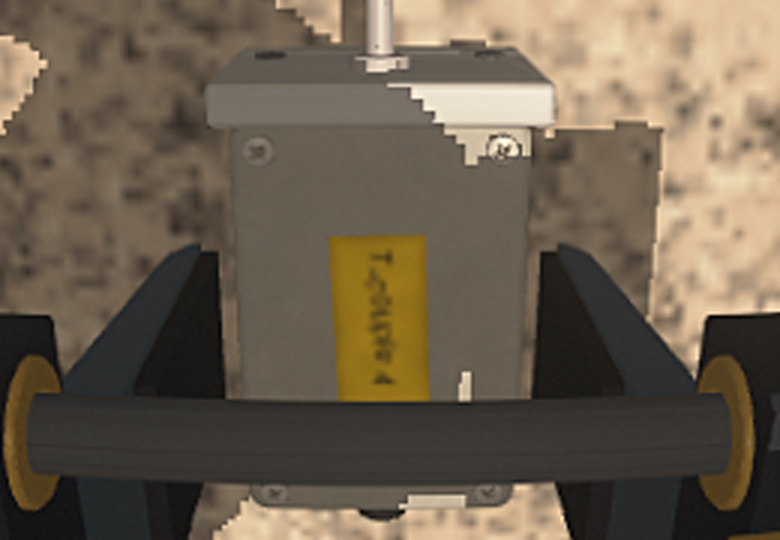

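At 0.048 the pads visibly overlap the enclosure sides, at crop (250,330) and (505,330), with Fz at +5 N. I'll try a small lift to see whether it holds.

```bash
python3 - <<'E'
from h import *
p=arm.current_ee_pos()
print(arm.current_width(),arm.current_force(),arm.current_torque())
arm.move_l([.432,-.269,.0285],feed=.06)
print(arm.current_width(),arm.current_force(),arm.current_ee_pos(),arm.current_t())
im=arm.snapshot("side"); cv2.imwrite("pics/s5c.png",cv2.resize(im[250:370,140:270,::-1],None,fx=5,fy=5,interpolation=cv2.INTER_CUBIC)[:600])
im=arm.snapshot("wrist"); cv2.imwrite("pics/w5.png",im[:,:,::-1])
E
```

```text
0.04797458332549282 [-0.02344201 -0.52868859  5.71432723] [-0.0586033   0.17696316  0.00495023]
0.048045370695528784 [-0.40704785  0.10925667  0.23730797] [ 0.43223947 -0.26919722  0.0289624 ] 12.15
```

View pics/s5c.png

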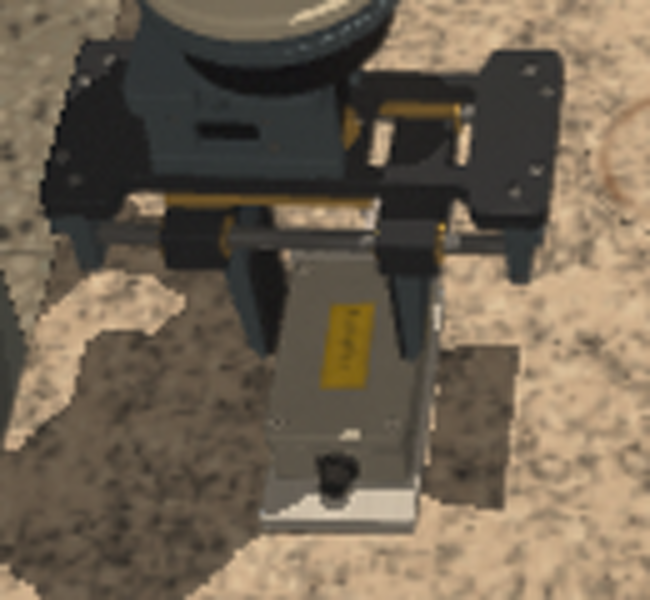

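View pics/w5.png

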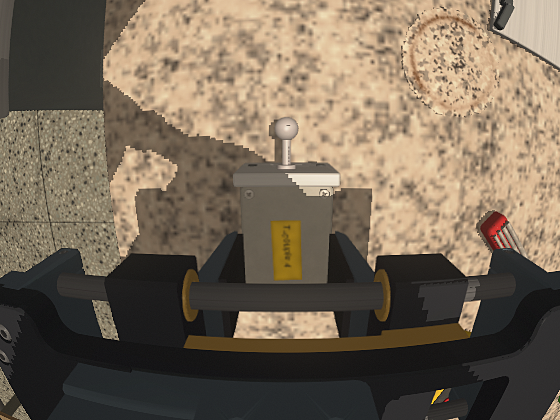

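```bash
python3 - <<'E'
from h import *
# s5c tips: inner-lower corners
for z in (.029,.045,.06):
    print(z,[np.round(cast("side",(140+(u+.5)/5-.5,250+(v+.5)/5-.5),z)[:2],4) for u,v in((268,357),(412,357))])
s=cv2.imread("pics/s3.png");cv2.imwrite("pics/s3c.png",cv2.resize(s[250:370,140:270],None,fx=5,fy=5,interpolation=cv2.INTER_CUBIC)[:600])
E
```

```text
0.029 [array([ 0.3982, -0.2681]), array([ 0.4554, -0.2666])]
0.045 [array([ 0.402 , -0.2789]), array([ 0.4581, -0.2774])]
0.06 [array([ 0.4056, -0.2891]), array([ 0.4607, -0.2876])]
```

View pics/s3c.png

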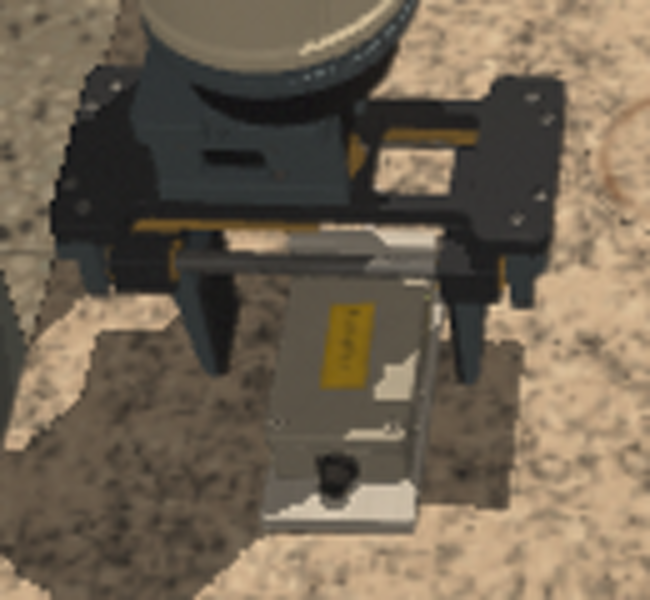

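The tips look higher than the reported TCP: they sit over the enclosure's top face instead of beside it. I'll measure the real tip position from the side and wrist pictures.

```bash
python3 - <<'E'
from h import *
from scipy.optimize import brentq
# s3: open fingers, reported TCP z=.0138, y=-.2691; rear tip corners at y=-.285
for u,v in((217,376),(470,383)):
    px=(140+(u+.5)/5-.5,250+(v+.5)/5-.5)
    z=brentq(lambda z:cast("side",px,z)[1]+.285,-.05,.15); print("side tip z",z,cast("side",px,z)[0])
# wrist w3 front corners (207,233),(366,233): current pose differs by 15.1mm in z -> work relative to the TCP
p=arm.current_ee_pos()
for w in (.0905,.094):
  a=[cast("wrist",q,0) for q in((207,233),(366,233))]
  c=arm.get_calibration("wrist")["cam_to_world"][:3,3]
  s=w/np.linalg.norm(a[0]-a[1]); z=c[2]*(1-s); m=c+(np.mean(a,0)-c)*s
  print("wrist tip rel TCP",np.round(m-p,4))
E
```

```text
side tip z 0.04034224405350324 0.38239824382630644
side tip z 0.03951821139560409 0.48111712718275246
wrist tip rel TCP [-0.001  0.016  0.025]
wrist tip rel TCP [-0.001   0.0137  0.0184]
```

Both views agree: the real finger ends sit about 26 mm behind the reported TCP along the tool axis, so the first grasp closed just above the enclosure. I'll include that offset from here and grasp again.

```bash
echo 'TIP=0.026' >> h.py; python3 - <<'E'
from h import *
arm.grip(0.085)
for z in (.0,-.012):
    arm.move_l([.432,-.269,z],feed=.07); print(arm.current_ee_pos()[2],arm.current_force())
arm.grip(0.03); print(arm.current_width(),arm.current_force(),arm.current_t())
arm.move_l([.432,-.269,.055],feed=.1)
print(arm.current_width(),arm.current_force(),arm.current_t())
im=arm.snapshot("wrist"); cv2.imwrite("pics/w6.png",im[:,:,::-1])
E
```

```text
-0.00019420285530927922 [ 0.8367798  -0.38130542 -0.02451096]
-0.012319495739276834 [0.18337552 0.02067071 0.38041164]
0.05536898687500154 [ 0.51386482 -0.51377335  2.75042637] 14.4167
0.05556822827822925 [ 0.30184452 -0.18922545 -4.56406279] 15.2333
```

View pics/w6.png

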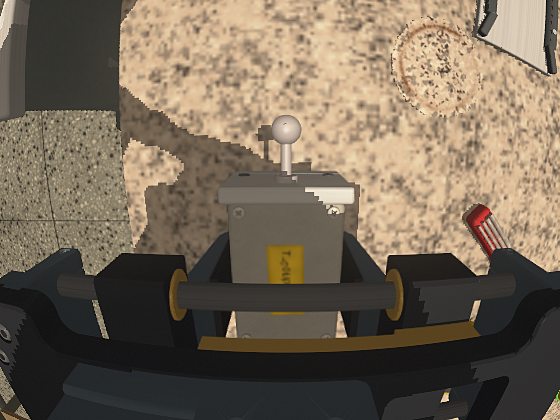

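The module is held: width 55.5 mm and 4.6 N of weight. Next I refine the dock pose from the earlier wrist picture w2.

```bash
python3 - <<'E'
from h import *
w=cv2.imread("pics/w2.png");cv2.imwrite("pics/w2d.png",cv2.resize(w[0:210,210:370],None,fx=2.85,fy=2.85,interpolation=cv2.INTER_CUBIC)); 
cv2.imwrite("pics/w2e.png",cv2.resize(w[55:205,225:355],None,fx=4,fy=4,interpolation=cv2.INTER_CUBIC))
T=np.eye(4);T[:3,:3]=arm.current_tool_rot();T[:3,3]=arm.current_ee_pos()
X=np.linalg.inv(T)@arm.get_calibration("wrist")["cam_to_world"]; np.save("X.npy",X); print(X)
E
```

```text
[[-1.38351562e-03 -9.63320396e-01 -2.68350331e-01  7.59678906e-02]
 [ 9.99999026e-01 -1.38169028e-03 -1.95654088e-04 -1.54044424e-03]
 [-1.82299472e-04 -2.68350340e-01  9.63321370e-01 -1.96297590e-01]
 [ 0.00000000e+00  0.00000000e+00  0.00000000e+00  1.00000000e+00]]
```

View pics/w2e.png

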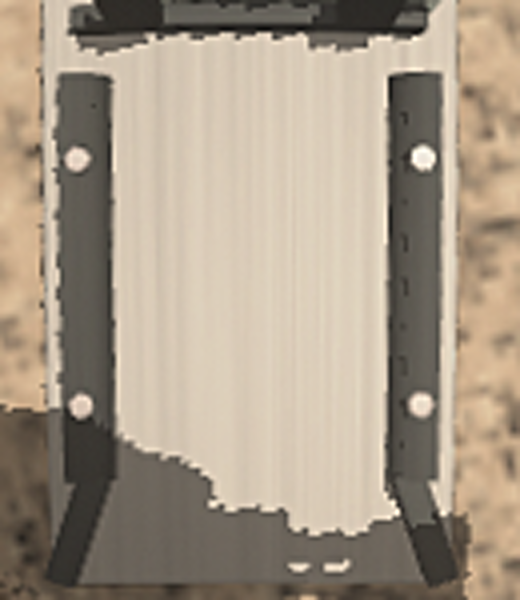

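View pics/w2d.png

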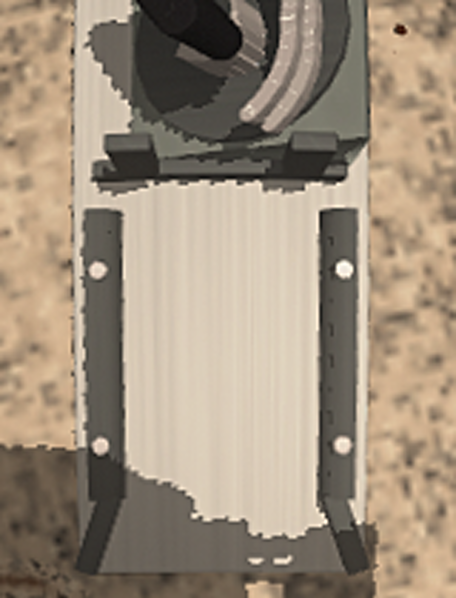

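```bash
cat >> h.py <<'E'
def wcal(pos,rot):
    T=np.eye(4);T[:3,:3]=rot;T[:3,3]=pos
    return dict(intrinsics=arm.get_calibration("wrist")["intrinsics"],cam_to_world=T@np.load("X.npy"))
E
python3 - <<'E'
from h import *
cal=wcal([.63905432,-.12076194,.10943358],Rdown(DA))
_,Rz=dock([0,0,0])
def loc(u,v,z):
    p=cast("wrist",(225+(u+.5)/4-.5,55+(v+.5)/4-.5),z/1000,cal)
    return np.round((Rz.T@(p-np.r_[D0,0]))[:2]*1000,2)
for n,q in dict(Lin_back=(112,90,6),Lin_mid=(114,280,6),Lin_front=(117,470,6),Rin_back=(387,90,6),Rin_mid=(387,280,6),Rin_front=(387,470,6),front1=(110,583,6),front2=(400,583,6),Lend=(85,73,13.5),Rend=(415,73,13.5),postL=(100,33,6),postR=(400,33,6),s1=(77,159,13.5),s2=(422,157,13.5),s3=(80,405,13.5),s4=(420,405,13.5),pl=(42,200,6),pr=(460,200,6)).items(): print(n,loc(*q))
E
```

```text
Lin_back [-32.41 -51.04]
Lin_mid [-32.21 -95.28]
Lin_front [ -32.19 -139.53]
Rin_back [ 30.02 -51.06]
Rin_mid [ 30.16 -95.31]
Rin_front [  30.78 -139.59]
front1 [ -34.48 -166.64]
front2 [  34.5  -166.73]
Lend [-37.69 -48.01]
Rend [ 35.48 -48.03]
postL [-35.17 -37.39]
postR [ 33.04 -37.4 ]
s1 [-39.53 -67.68]
s2 [ 37.04 -67.26]
s3 [ -39.58 -123.42]
s4 [  37.21 -123.49]
pl [-48.63 -76.27]
pr [ 46.9 -76.3]
```

```bash
python3 - <<'E'
from h import *
_,Rz=dock([0,0,0]); n=D0+(Rz@np.array([-1.1,4.4,0])/1000)[:2]
open("h.py","a").write(f"\nD0=np.array([{n[0]:.5f},{n[1]:.5f}]);DA=np.radians(-12.65)\n"); print(n)
p=arm.current_ee_pos();Rt=arm.current_tool_rot()
for q,z in (((285.8,129),.036),((218.5,187),.05),((355,187),.05)):
    print(np.round((Rt.T@(cast("wrist",q,z+.0123+p[2])-p))*1000,1))
E
```

```text
[0.67739582 0.05033422]
[ 73.7  -1.5 -48.3]
[ 49.8 -30.2 -62.2]
[ 49.8  27.9 -62.3]
```

```bash
python3 - <<'E'
from h import *
Rd=Rdown(DA)
arm.move_to(dock([1.3,-150,55])[0],Rd)
arm.move_l(dock([1.3,-126,20])[0],Rd,feed=.12)
p=arm.current_ee_pos();Rt=arm.current_tool_rot()
_,Rz=dock([0,0,0]);print(arm.current_t(),np.round((Rz.T@(p-np.r_[D0,0]))*1000,1),arm.current_width())
im=arm.snapshot("wrist"); cv2.imwrite("pics/w7.png",im[:,:,::-1])
np.savez("w7.npz",p=p,R=Rt)
E
```

```text
16.85 [   1.1 -126.3   19.8] 0.05520995300755198
```

View pics/w7.png

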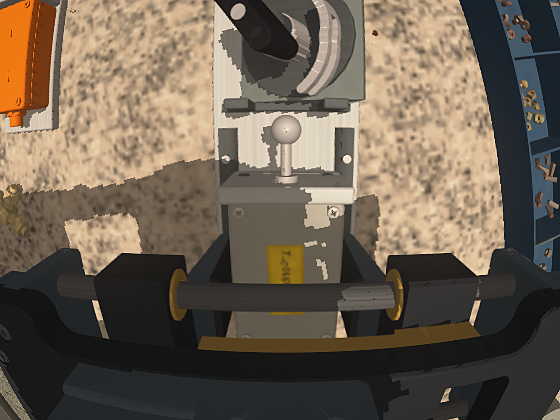

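The stud head at (286,129) is centred between the posts (about 224 to 349) and the rails (237 to 338). I lower it into the channel.

```bash
python3 - <<'E'
from h import *
Rd=Rdown(DA); _,Rz=dock([0,0,0])
for z in (2,-3,-5.5):
    arm.move_l(dock([1.3,-126,z])[0],Rd,feed=.05)
    p=arm.current_ee_pos();print(arm.current_t(),np.round((Rz.T@(p-np.r_[D0,0]))*1000,1),np.round(Rz.T@arm.current_force(),1))
im=arm.snapshot("wrist"); cv2.imwrite("pics/w8.png",im[:,:,::-1])
np.savez("w8.npz",p=p,R=arm.current_tool_rot())
E
```

```text
17.4083 [   1.1 -126.     1.7] [ 0.4  0.5 -4.9]
17.6583 [   1.1 -126.    -3.3] [ 0.7  0.1 -4.4]
17.9083 [   1.3 -125.9   -5.6] [ 0.5 -0.6 -4.5]
```

View pics/w8.png

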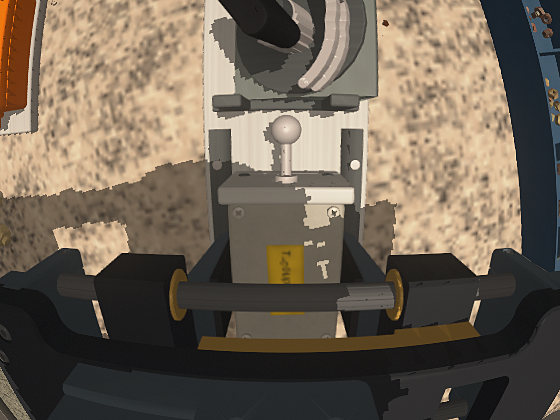

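```bash
python3 - <<'E'
from h import *
Rd=Rdown(DA); _,Rz=dock([0,0,0])
def rep():
    p=arm.current_ee_pos();f=Rz.T@arm.current_force();print(round(arm.current_t(),2),np.round((Rz.T@(p-np.r_[D0,0]))*1000,1),np.round(f,1)); return f
arm.move_l(dock([1.3,-126,-6.3])[0],Rd,feed=.03); rep()
for y in (-112,-104,-101,-99,-98):
    arm.move_l(dock([1.3,y,-6.3])[0],Rd,feed=.04); f=rep()
    if f[1]<-12: break
im=arm.snapshot("wrist"); cv2.imwrite("pics/w9.png",im[:,:,::-1])
np.savez("w9.npz",p=arm.current_ee_pos(),R=arm.current_tool_rot())
E
```

```text
18.21 [   1.6 -126.    -5.8] [-1.   0.5  2.8]
18.71 [   1.8 -111.1   -5.8] [-0.2  2.   5.9]
19.06 [   1.8 -103.1   -5.8] [-0.1  2.8  6.7]
19.31 [   1.8 -100.2   -5.9] [-0.4  0.9  5.1]
19.56 [  1.8 -98.4  -5.8] [0.5 1.2 5. ]
19.81 [  1.8 -97.5  -5.8] [ 0.5 -0.3  5.7]
```

View pics/w9.png

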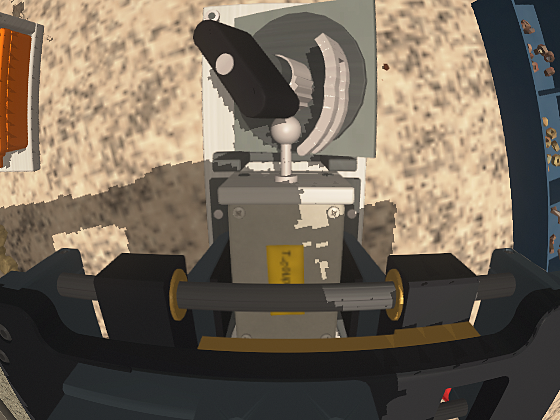

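```bash
python3 - <<'E'
from h import *
Rd=Rdown(DA); _,Rz=dock([0,0,0])
def rep():
    p=arm.current_ee_pos();f=Rz.T@arm.current_force();print(round(arm.current_t(),2),np.round((Rz.T@(p-np.r_[D0,0]))*1000,1),np.round(f,1)); return f
for y in (-97,-96.2,-95.4,-94.6):
    arm.move_l(dock([1.8,y,-6])[0],Rd,feed=.03); f=rep()
    if f[1]<-5: break
im=arm.snapshot("wrist"); cv2.imwrite("pics/w10.png",im[:,:,::-1])
np.savez("w10.npz",p=arm.current_ee_pos(),R=arm.current_tool_rot())
cv2.imwrite("pics/w10c.png",cv2.resize(im[0:215,190:390,::-1],None,fx=2.78,fy=2.78,interpolation=cv2.INTER_CUBIC))
E
```

```text
20.11 [  2.  -96.5  -5.9] [-1.1  1.6  4.3]
20.36 [  2.  -96.   -5.8] [1.  1.5 5.9]
20.61 [  2.  -95.4  -5.8] [ 0.3 -0.2  5.5]
20.86 [  2.  -95.   -5.9] [-0.8 -3.7  6. ]
```

View pics/w10c.png

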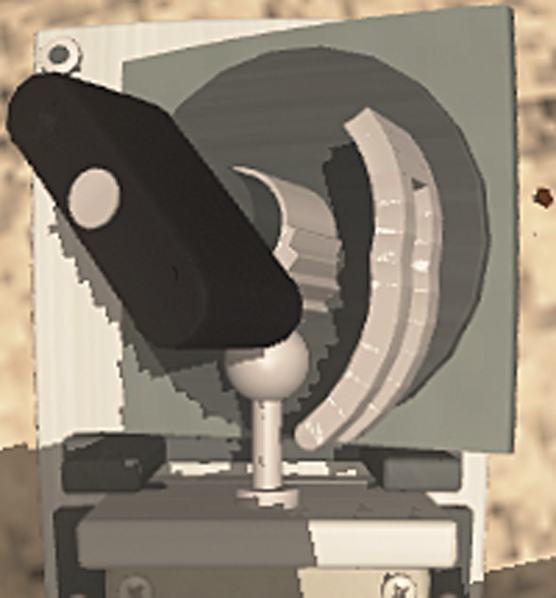

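A contact force of -3.7 N shows that the head has met the hub, and the crop shows the ball at (265,365) in the open mouth. I release, lift straight up and go to the knob approach pose.

```bash
python3 - <<'E'
from h import *
_,Rz=dock([0,0,0]); n=D0+(Rz@np.array([1.5,-0.8,0])/1000)[:2]
open("h.py","a").write(f"\nD0=np.array([{n[0]:.5f},{n[1]:.5f}])\ndef kpos(s): return dock(np.array([0,0,42])+NAX*s)[0]\n")
p=arm.current_ee_pos()
arm.grip(0.075); print(arm.current_width(),arm.current_force())
arm.move_l(p+[0,0,.09],feed=.15); print(arm.current_t())
im=arm.snapshot("wrist"); cv2.imwrite("pics/w11.png",im[:,:,::-1])
np.savez("w11.npz",p=arm.current_ee_pos(),R=arm.current_tool_rot())
E
python3 - <<'E'
from h import *
q=arm.solve_ik(kpos(75),Rknob(.05)); q2=arm.solve_ik(kpos(-7),Rknob(.05)); print(np.round(arm.current_joint_positions(),1),np.round(q,1),np.round(q2,1))
E
```

```text
0.07506341848329544 [ 0.92266894 -0.33964507  0.09266622]
22.1583
[-8.9 37.  78.1  0.  64.9  3.8] [  4.4  26.9 105.2 -21.2  22.4  -2.4] [  3.1  36.  103.3 -28.6  15.5   4.5]
```

View pics/w11.png

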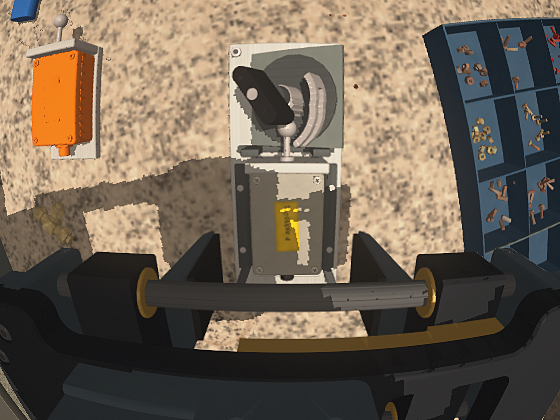

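```bash
python3 - <<'E'
from h import *
arm.move_to(kpos(80),Rknob(.05))
arm.grip(0.042)
print(arm.current_t(),arm.current_ee_pos()-kpos(80),arm.current_width())
im=arm.snapshot("wrist"); cv2.imwrite("pics/w12.png",im[:,:,::-1])
im=arm.snapshot("side"); cv2.imwrite("pics/s12c.png",cv2.resize(im[120:280,230:400,::-1],None,fx=3.7,fy=3.7,interpolation=cv2.INTER_CUBIC))
E
```

```text
23.6417 [ 3.00672860e-05 -3.22644688e-05  3.05448467e-05] 0.04202788206817092
```

View pics/w12.png

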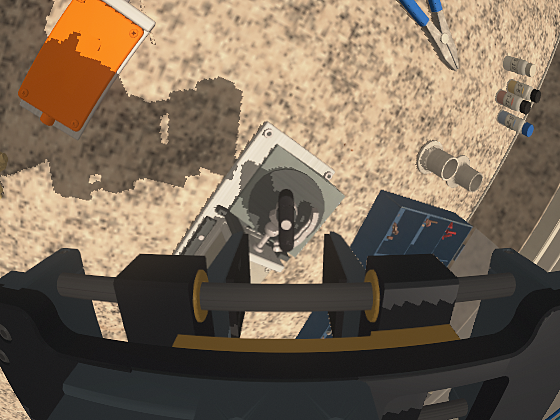

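View pics/s12c.png

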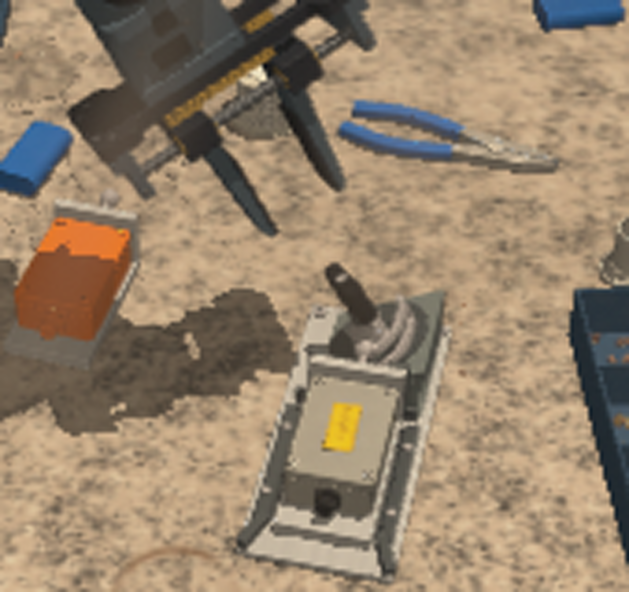

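The bar stands vertical in the wrist view, column 286 and rows 190 to 255, centred between the fingertips (about 249 and 324). I descend along the cam axis and grip it.

```bash
python3 - <<'E'
from h import *
arm.move_l(kpos(15),feed=.12); print(np.round(arm.current_force(),1))
arm.move_l(kpos(-7),feed=.06); print(np.round(arm.current_force(),1))
im=arm.snapshot("wrist"); cv2.imwrite("pics/w13.png",im[:,:,::-1])
arm.grip(0.0); print(arm.current_width(),np.round(arm.current_force(),1),np.round(arm.current_torque(),2),arm.current_t())
print(arm.current_joint_positions(), arm.current_ee_pos()-kpos(-7))
E
```

```text
[0.2 1.6 0.4]
[0.3 0.3 0.4]
0.011884090702810502 [-1.6  0.4  3.3] [ 0.    0.31 -0.04] 25.5667
[  3.13559196  35.97988692 103.29670001 -28.6048272   15.45437031
   4.50773467] [-3.65945027e-06  2.15519442e-05  1.17717194e-04]
```

View pics/w13.png

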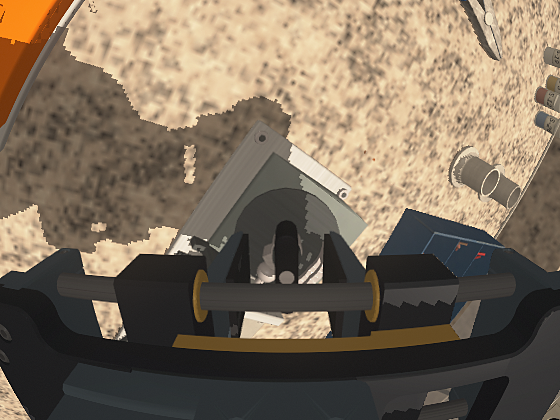

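The bar is gripped at 11.9 mm. I turn it clockwise with joint 6 alone, in steps, watching the moment about the axis.

```bash
python3 - <<'E'
from h import *
q=np.array(arm.current_joint_positions()); q0=q.copy()
_,Rz=dock([0,0,0]); n=Rz@NAX
for d in (15,30,45,60,72,78,81):
    t=q0.copy(); t[5]+=d; arm.move_joints(t)
    M=arm.current_torque()@n
    print(d,round(arm.current_joint_positions()[5]-q0[5],2),np.round(Rz.T@arm.current_force(),1),round(M,2),np.round(arm.current_width(),4),round(arm.current_t(),2))
    if abs(M)>1.2: break
im=arm.snapshot("side"); cv2.imwrite("pics/s14c.png",cv2.resize(im[120:280,230:400,::-1],None,fx=3.7,fy=3.7,interpolation=cv2.INTER_CUBIC))
im=arm.snapshot("wrist"); cv2.imwrite("pics/w14.png",im[:,:,::-1])
E
```

```text
15 14.75 [-1.  -1.7  1.2] -0.04 0.0116 25.93
30 29.6 [-3.7 -1.5  0.6] -0.02 0.012 26.3
45 44.7 [-4.5 -2.  -0.1] -0.05 0.0118 26.67
60 59.7 [-5.6 -0.5  1.2] 0.01 0.0117 27.03
72 71.7 [-7.2 -0.3  0.4] 0.0 0.0119 27.36
78 77.71 [-6.8  1.3  1.3] -0.05 0.0116 27.61
81 80.68 [-6.6  1.2  0.7] -0.02 0.0121 27.86
```

View pics/s14c.png

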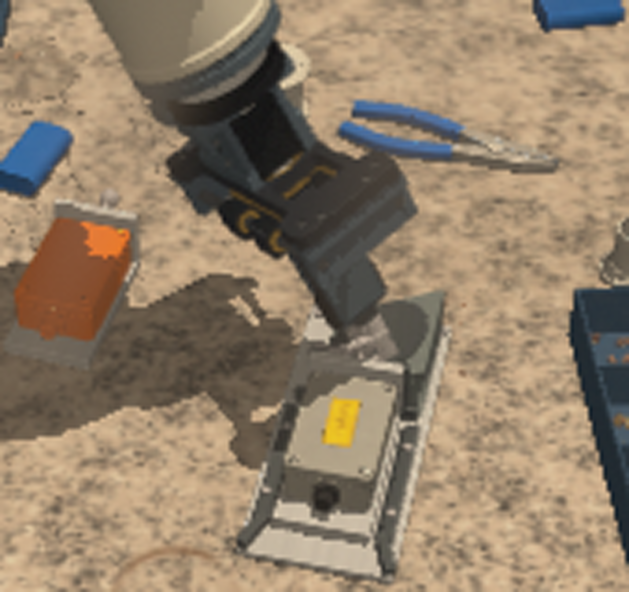

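View pics/w14.png

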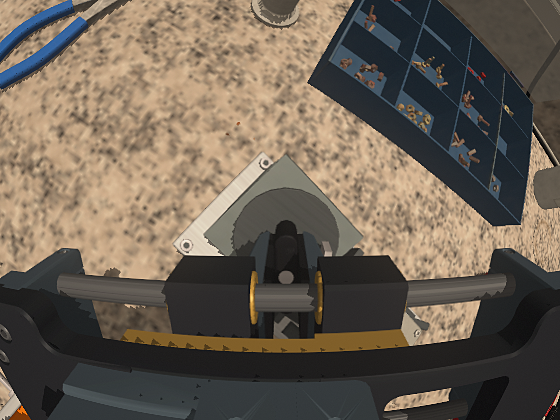

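```bash
python3 - <<'E'
from h import *
q0=np.array(arm.current_joint_positions()); 
_,Rz=dock([0,0,0]); n=Rz@NAX
for d in (2,4,6,8,10,12):
    t=q0.copy(); t[5]+=d; arm.move_joints(t)
    M=arm.current_torque()@n
    print(d,round(arm.current_joint_positions()[5]-4.508,2),np.round(Rz.T@arm.current_force(),1),round(M,2),np.round(arm.current_tau()[5],2),round(arm.current_t(),2))
    if abs(M)>.8: break
E
```

```text
2 82.43 [-3.3 -0.3  0.6] -0.02 0.24 28.21
4 84.5 [-3.   0.3  0.9] 0.96 1.36 28.46
```

The end stop is at about 84.5° of turn, where the moment jumped to 0.96 N m. I let go, back off along the axis and inspect.

```bash
python3 - <<'E'
from h import *
arm.grip(0.034); print(arm.current_width(),np.round(arm.current_force(),1))
p=arm.current_ee_pos();z=arm.current_tool_rot()[:,2]
arm.move_l(p-z*.10,feed=.15)
_,Rz=dock([0,0,0])
pp=dock([-10,-180,150])[0]
arm.move_to(pp,Rdown(DA)); print(arm.current_t(),np.round(arm.current_force(),1))
im=arm.snapshot("wrist"); cv2.imwrite("pics/w15.png",im[:,:,::-1]); np.savez("w15.npz",p=arm.current_ee_pos(),R=arm.current_tool_rot())
cv2.imwrite("pics/w15c.png",cv2.resize(im[10:240,190:390,::-1],None,fx=2.6,fy=2.6,interpolation=cv2.INTER_CUBIC))
im=arm.snapshot("side"); cv2.imwrite("pics/s15.png",im[:,:,::-1])
E
```

```text
0.03391256578293922 [-0.1  0.5 -0.2]
31.1917 [-0.5 -0.7 -0.6]
```

View pics/w15c.png

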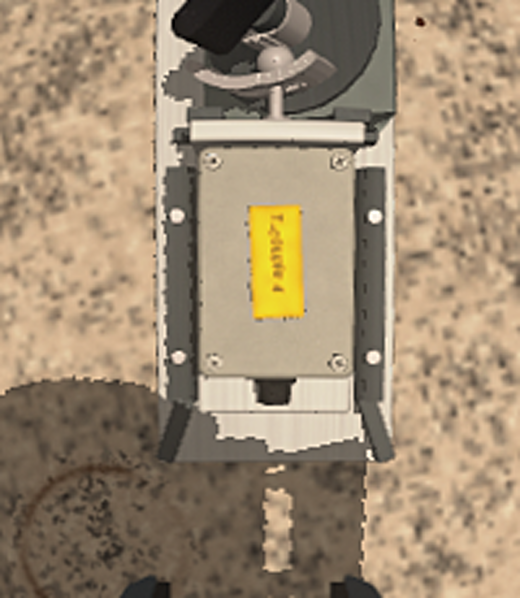

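View pics/s15.png

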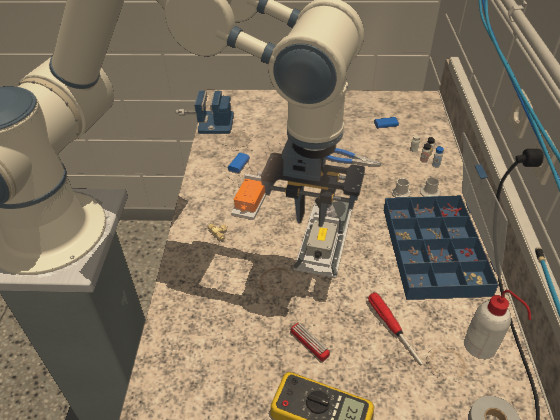

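```bash
python3 - <<'E'
from h import *
d=np.load("w15.npz");cal=wcal(d["p"],d["R"]);_,Rz=dock([0,0,0])
for n,(u,v),z in (("sled rear",(278,411),16),("front edge plate",(270,460),6),("head",(273,60),42),("nose top front?",(190,123),56),("nose top front R",(364,123),56),("rail back end",(180,168),13.5)):
    p=cast("wrist",(190+(u+.5)/2.6-.5,10+(v+.5)/2.6-.5),z/1000,cal); print(n,np.round((Rz.T@(p-np.r_[D0,0]))*1000,1))
w=cv2.imread("pics/w15.png");cv2.imwrite("pics/w15d.png",cv2.resize(w[5:80,240:350],None,fx=7,fy=7,interpolation=cv2.INTER_CUBIC))
E
```

```text
sled rear [  -1.  -148.3   16. ]
front edge plate [  -3.9 -169.9    6. ]
head [ -3.6 -16.1  42. ]
nose top front? [-32.1 -42.8  56. ]
nose top front R [ 26.8 -42.3  56. ]
rail back end [-38.9 -52.1  13.5]
```

View pics/w15d.png

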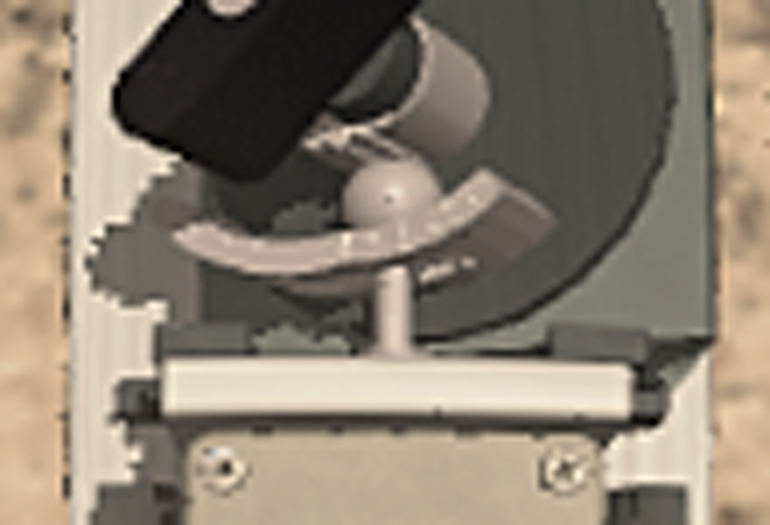

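With the 2 mm camera bias taken out by the plate's front edge, the sled's rear is at y ≈ -150.4 mm (home is -150). The head is at about -18.2 mm (home is -18), behind the hook, and the nose lies against the posts. The robot is clear, so I hand in.

```bash
python3 - <<'E'
from rig import arm
print(arm.current_t(),arm.current_force()); arm.sign_off()
E
```

```text
31.2917 [ 0.23240359  0.27192122 -0.498632  ]
the job is handed in; nothing more can be done
```

The module is in the dock and locked. I set it between the rails, slid it in until the stud's head met the cam's hub, and turned the cam clockwise to its end stop. I then let go and moved clear, and handed in at 31.3 s.

**Last checks:**
- The hook has the stud's head: the final wrist picture shows the hook across the neck, with the head behind it.
- The module is home: with the camera's 2 mm offset removed, the head is at dock y ≈ -18.2 mm (home is -18) and the sled's rear edge at ≈ -150.4 mm (home is -150). The nose plate looks flush on both stop posts.
- The cam is at its stop: the turning moment jumped to about 0.96 N m after 84.5° of turn.
- The other things on the bench look unmoved in the side view. I judged this by eye and didn't measure their positions.

**What failed or disagreed:**
- My first grasp missed. The real finger ends sit about 26 mm behind the reported TCP, which two camera views confirmed, so the fingers closed on top of the enclosure and only touched it lightly (about 5 N). The module did not visibly move, and after I corrected for the offset the second grasp held.
- My first dock estimate was off by about 4 mm along the slide direction, and I corrected it from the wrist picture before inserting the module.

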